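# Make up an order of three cartons at the chestnut kiosk and ring it up

## Task

Make up the customer's order: the wooden crate must hold exactly three of the tall cartons; one is in it already, so fetch the missing ones from the display stand and set each gently upright on the crate's floor without dropping it, leaving the spare one and everything else standing where it is. When the order is complete and the cartons are let go, ring it up on the till: first press the round key fully down, let it come back up, then press the long bar key fully down and let it come up too; never press the square key.

Things in the scene. Friction and masses are not known exactly. Their poses are not given: they have to be found in the camera images.
- crate: low open wooden crate on a plain packing case 92 mm high, both fixed; the crate is 106 (x) x 300 (y) x 55 (z) mm outside, walls and floor 8 mm (inside 90 x 284 mm), its floor 100 mm and its rim 147 mm above the counter; origin on the counter under its middle, y along its length. It may be left or right of the robot's middle, the stand on the other side
- stand: raised wooden display stand: board 100 (x) x 470 (y) mm, its top 100 mm above the counter, with a straight row of five things on it about 78 mm apart along y, under a strip light; origin on the counter under the board's middle, x pointing away from the robot. Two posts, 14 mm thick, hold the light at y = +-226, x = +32 mm
- strip_light (a point): middle of the underside of the stand's aluminium strip light, 345 mm above the counter (245 mm above the board): a bar 40 (x) x 470 (y) x 25 (z) mm over the row, reaching 15 mm in front of the cartons' centres and 25 mm behind, so the gripper cannot come down on the row from straight above: lean the tool about 30 degrees, coming from the robot's side
- carton_a: tall carton: upright box of brown cardboard, 56 (x) x 36 (y) x 120 (z, tall) mm, about 0.22 kg, with a pale label on its two x faces and a pale tape along the top; origin at the centre of its underside, z up. It already stands in the crate
- carton_b: tall carton: upright box of brown cardboard, 56 (x) x 36 (y) x 120 (z, tall) mm, about 0.22 kg, with a pale label on its two x faces and a pale tape along the top; origin at the centre of its underside, z up. It stands on the display stand, in any of its five places
- carton_c: tall carton: upright box of brown cardboard, 56 (x) x 36 (y) x 120 (z, tall) mm, about 0.22 kg, with a pale label on its two x faces and a pale tape along the top; origin at the centre of its underside, z up. It stands on the display stand, in any of its five places
- carton_d: tall carton: upright box of brown cardboard, 56 (x) x 36 (y) x 120 (z, tall) mm, about 0.22 kg, with a pale label on its two x faces and a pale tape along the top; origin at the centre of its underside, z up. It stands on the display stand, in any of its five places
- half_carton: half-size carton, not part of the order: 56 x 36 x 70 mm tall, of the same brown cardboard, in one of the five places of the stand; origin at the centre of its underside
- spread_jar: round glass jar with a metal cap, not part of the order: 54 mm across, 85 mm tall, in one of the five places of the stand; origin at the centre of its underside
- till: till keypad, a grey wedge fixed to the counter, 125 (x) x 190 (y) mm, its top plate sloping up by 15 degrees away from the robot from about 34 mm to 66 mm high; a dark screen on the upper half, three pale keys in a row along y on the lower half; origin at the centre of its underside
- key_round_top (a point): centre of the top face of the round key (28 mm across), at the +y end of the row, 64 mm left of the till's middle; it stands 14 mm above the sloping plate; z is the outward normal of that plate
- key_bar_top (a point): centre of the top face of the long bar key (28 x 60 mm, long along y), at the -y end of the row, 48 mm right of the till's middle; same height and axes
- key_square_top (a point): centre of the top face of the square key (26 x 26 mm), between the two, not to be pressed
- key_round (a joint): travel of the round key: 0 up, 0.006 m fully down (about 4 N); it springs back
- key_bar (a joint): travel of the long bar key: 0 up, 0.006 m fully down (about 4 N); it springs back
- key_square (a joint): travel of the square key: 0 up, 0.006 m fully down
- sugar_tin: steel tin, 70 mm across, 80 mm tall, on the counter at the right, nearer the robot than the stand and crate; origin at the centre of its underside
- salt_pot: white pot with a wooden cap, 54 mm across, 75 mm tall, on the counter at the left, nearer the robot than the stand and crate; origin at the centre of its underside
There are look-alikes about, which are no part of the job. Leave any green or turquoise look-alike of the carton_c alone.

How it is judged:
On the way, in this order (a step that is already met when the one before it is completed fails the run):
1. three tall cartons stand in the crate, let go, the spare one still in its place on the stand (x of carton_a in the frame of crate between -0.05 and 0.05 m and y of carton_a in the frame of crate between -0.14 and 0.14 m and z of carton_a in the frame of crate below 0.108 m and ((x of carton_b in the frame of crate between -0.05 and 0.05 m and y of carton_b in the frame of crate between -0.14 and 0.14 m and z of carton_b in the frame of crate below 0.108 m) or distance of carton_b from where it was at the start of the episode below 0.04 m) and ((x of carton_c in the frame of crate between -0.05 and 0.05 m and y of carton_c in the frame of crate between -0.14 and 0.14 m and z of carton_c in the frame of crate below 0.108 m) or distance of carton_c from where it was at the start of the episode below 0.04 m) and ((x of carton_d in the frame of crate between -0.05 and 0.05 m and y of carton_d in the frame of crate between -0.14 and 0.14 m and z of carton_d in the frame of crate below 0.108 m) or distance of carton_d from where it was at the start of the episode below 0.04 m) and distance of any of carton_b, carton_c, carton_d from where it was at the start of the episode below 0.04 m and not (distance of each of carton_b, carton_c from where it was at the start of the episode below 0.04 m) and not (distance of each of carton_b, carton_d from where it was at the start of the episode below 0.04 m) and not (distance of each of carton_c, carton_d from where it was at the start of the episode below 0.04 m) and angle between each of carton_a, carton_b, carton_c, carton_d's own z axis and vertical below 0.1 rad and contact force between the fingers and carton_a below 0.2 N and contact force between the fingers and carton_b below 0.2 N and contact force between the fingers and carton_c below 0.2 N and contact force between the fingers and carton_d below 0.2 N and linear speed of each of carton_a, carton_b, carton_c, carton_d below 0.03 m/s), for 0.2 s.
2. the round key is pressed fully (over 4 mm), the bar key being up (value of joint key_round above 0.004 m and value of joint key_bar below 0.0015 m), for 0.04 s.
3. the round key is up again and the bar key is pressed fully (over 4 mm) (value of joint key_bar above 0.004 m and value of joint key_round below 0.0015 m), for 0.04 s.
At the end, for the whole second after the job is handed in: Carton_a and exactly two of the other tall cartons stand on the crate's floor inside its walls, within 0.1 rad of upright, at rest and let go; the third stands upright within 40 mm of where it was; the half-size carton and the jar are upright; all keys are up (under 1.5 mm) (all of step 1 and value of joint each of key_round, key_bar, key_square below 0.0015 m and angle between each of half_carton, spread_jar's own z axis and vertical below 0.2 rad); the robot touches nothing.
It fails at once if the square key is pressed (over 3 mm) (value of joint key_square above 0.003 m).
It fails at once if round and bar keys are down together (value of joint each of key_round, key_bar above 0.003 m).
It fails at once if the bar key is pressed before the crate holds exactly three tall cartons (value of joint key_bar above 0.003 m and not ((x of carton_a in the frame of crate between -0.05 and 0.05 m and y of carton_a in the frame of crate between -0.14 and 0.14 m and z of carton_a in the frame of crate below 0.108 m) and ((x of carton_b in the frame of crate between -0.05 and 0.05 m and y of carton_b in the frame of crate between -0.14 and 0.14 m and z of carton_b in the frame of crate below 0.108 m) or distance of carton_b from where it was at the start of the episode below 0.04 m) and ((x of carton_c in the frame of crate between -0.05 and 0.05 m and y of carton_c in the frame of crate between -0.14 and 0.14 m and z of carton_c in the frame of crate below 0.108 m) or distance of carton_c from where it was at the start of the episode below 0.04 m) and ((x of carton_d in the frame of crate between -0.05 and 0.05 m and y of carton_d in the frame of crate between -0.14 and 0.14 m and z of carton_d in the frame of crate below 0.108 m) or distance of carton_d from where it was at the start of the episode below 0.04 m) and distance of any of carton_b, carton_c, carton_d from where it was at the start of the episode below 0.04 m and not (distance of each of carton_b, carton_c from where it was at the start of the episode below 0.04 m) and not (distance of each of carton_b, carton_d from where it was at the start of the episode below 0.04 m) and not (distance of each of carton_c, carton_d from where it was at the start of the episode below 0.04 m))).
It fails at once if a tall carton is dropped or thrown (over 0.6 m/s while the fingers do not touch it, a fall of about 18 mm) ((linear speed of carton_a above 0.6 m/s and contact force between the fingers and carton_a below 0.2 N) or (linear speed of carton_b above 0.6 m/s and contact force between the fingers and carton_b below 0.2 N) or (linear speed of carton_c above 0.6 m/s and contact force between the fingers and carton_c below 0.2 N) or (linear speed of carton_d above 0.6 m/s and contact force between the fingers and carton_d below 0.2 N)).
It fails at once if a bystander (half carton, jar, tin, pot) is moved more than 40 mm (distance of any of half_carton, spread_jar, sugar_tin, salt_pot from where it was at the start of the episode above 0.04 m).
It also fails if it takes over 72 s, if anything falls off the work surface, if the arm or the gripper's body presses on something with over 40 N, if the wrist force passes 120 N, or if a joint passes its speed limit or range.

## Robot

A 6-joint arm with a two-finger parallel gripper is mounted at the origin on the work surface. World frame = base frame: x ahead of the robot, y to its left, z up, the work surface at z = 0. Lengths are in m, angles in rad, forces in N, time in s.
With the tool pointing down it reaches from about 0.425 to 0.95 m from the base axis. Payload 14.7 kg.
Tool frame: the origin (TCP) lies on the mounting face of the last link; the fingertips stand 173 mm ahead of it and the grasp point (between the pads) lies 155 mm ahead of it; z points along the fingers, y is the line along which they close (so a half turn about z gives the same grasp; the last joint's range is limited). The gripper opens to 85 mm and grips with 20 to 120 N. Pads are 22 mm wide; open, the fingers measure 114 mm over their backs; the gripper's body (76 mm by 85 mm) begins 54 mm behind the grasp point. The pads swing forward as they close: fully open they stand 13 mm farther back than shut.
Start: joints at [1.273, 0.48, 1.596, -0, 1.065, -0.047], TCP at [0.161, 0.63, 0.405] pointing down, gripper open.
Joint ranges: [-2.75, 2.75], [-0.82, 2.05], [0.23, 2.67], [-1.56, 4.7], [0.09, 2.69], [-2.92, 2.92]. Speed limits (rad/s): [1.89, 1.89, 2.39, 3.01, 3.01, 3.01].

## Interface

Orientations are given as a 3x3 rotation matrix whose columns are the frame's x, y, z axes.
In Python, from bench import bot gives the robot as it stands.
- The arm moves only by the shell command python3 -m jog 'ROWS' [FORCE]. ROWS is JSON, a list of rows, each an object of numbers: "hand": the closure, from 0 (fully open) to 1 (shut); "tx", "ty", "tz": the shift along the tool's x, y, z scaled (see below); "wx", "wy", "wz": the turn, a rotation vector about the tool's x, y, z scaled (see below). A call has exactly 5 rows; each row is the pose to reach, as a shift and turn from the pose commanded when the call began, along the tool's axes at that moment, turning the shorter way round; what a row does not reach only later rows make up. The controller multiplies each number of a shift by 30 cm and each number of a turn by pi rad. A row lasts 1/8 s, in which the tool goes at most 62.5 mm and 10.7 degrees, less where a joint would pass 70% of its speed; a pose out of reach is approached as far as the arm can. A call with a number of a shift or a turn outside -1 to 1 is refused whole. A call with a gripper value outside its range is refused whole. The fingers move at their own pace and stop on an object; FORCE is the grip in N (left out, the last holds). Time passes only in rows, so rows that repeat a pose let the fingers close, or fill a call up. It gives the time, the measured TCP pose, the force, the opening and the grip force at its end, in the units of the state.
- bot.get_state(): the state, without advancing time (a new reading comes with each control period).
- bot.snapshot(name): name is "scene" or "top" or "wrist"; returns the picture (420x560x3 uint8, blue, green, red); there is no depth.
- bot.get_calibration(name): a dict with "fx", "fy", "cx", "cy" (pixels), "world_to_cam" (4x4, takes a point from world to camera coordinates); the wrist camera has in their place "hand_eye" (4x4, takes a point from camera to tool coordinates, whose origin is the TCP and whose axes are the flange's). Camera axes: x right, y up, looking along -z (the intrinsics and any distortion apply to the point x, -y, -z); pixel columns grow to the right and rows downward; lengths in m; the calibration is good to about 2 mm. A picture is of the moment at which its call begins: read the wrist's pose just before it. get_calibration takes no time and is no camera call.
- bot.finish_job(): hands the job in; it is judged then, once.
The state is a dict: "time": time; "q": joint angles; "qd": joint speeds; "tau": joint torques, N m; "ee_pos": TCP position; "orientation": TCP orientation; "ft_force": force on the tool from outside, world axes, zero at the start; "torque": the same for the moment, N m; "gripper_width": finger opening in m; "grasp_force": force on a finger pad.
Only numpy, scipy, OpenCV 4.12 (cv2) and the standard library are available. Lean on these libraries where they do the work, as an engineer would, in place of code of your own. Each camera call takes 0.05 s, during which the arm holds its last target. There are 200 camera calls.

## Working session

There is one attempt and no reset: what is moved stays moved. The work goes in short steps, Python scripts to look and compute and a shell command to move; the robot and the scene stay as the last step left them, time stands still between calls to the robot, and variables do not carry over. Pictures are saved under pics/ and viewed, at most 11 in all, crops included, and the job is handed in when it is done.

```bash
ls; mkdir -p pics; python3 - <<'E'
from bench import bot
import cv2,numpy as np
np.set_printoptions(precision=4,suppress=True)
for n in("scene","top"):
    cv2.imwrite(f"pics/{n}0.png",bot.snapshot(n)); c=bot.get_calibration(n); print(n,{k:(np.array(v) if k=="world_to_cam" else v) for k,v in c.items()})
s=bot.get_state(); print(s["time"],s["ee_pos"],s["orientation"],s["gripper_width"])
print(bot.get_calibration("wrist"))
E
```

```text
pics
scene {'fx': 386.4795074318622, 'fy': 386.4795074318622, 'cx': 278.0669271760142, 'cy': 214.26574780363717, 'world_to_cam': array([[ 0.8741,  0.4857,  0.0007, -0.5253],
       [-0.3083,  0.5537,  0.7735,  0.0148],
       [ 0.3753, -0.6763,  0.6338, -1.2052],
       [ 0.    ,  0.    ,  0.    ,  1.    ]])}
top {'fx': 508.4228658101018, 'fy': 508.4228658101018, 'cx': 282.90535459085817, 'cy': 212.2785047293095, 'world_to_cam': array([[ 0.0088, -0.9998,  0.0175, -0.0241],
       [ 0.9867,  0.0116,  0.1621, -0.601 ],
       [-0.1623,  0.0158,  0.9866, -1.4775],
       [ 0.    ,  0.    ,  0.    ,  1.    ]])}
0.1 [0.1612 0.6295 0.4041] [[-0.9687  0.2482 -0.0003]
 [ 0.2482  0.9687 -0.0011]
 [ 0.0001 -0.0011 -1.    ]] 0.0850885610203633
{'fx': 338.07779136138305, 'fy': 338.07779136138305, 'cx': 279.49891154852196, 'cy': 203.36088713914575, 'hand_eye': array([[ 0.0007,  0.9527,  0.3041,  0.079 ],
       [ 1.    , -0.0008,  0.0001, -0.0003],
       [ 0.0004,  0.3041, -0.9527,  0.0301],
       [ 0.    ,  0.    ,  0.    ,  1.    ]])}
```

View pics/scene0.png

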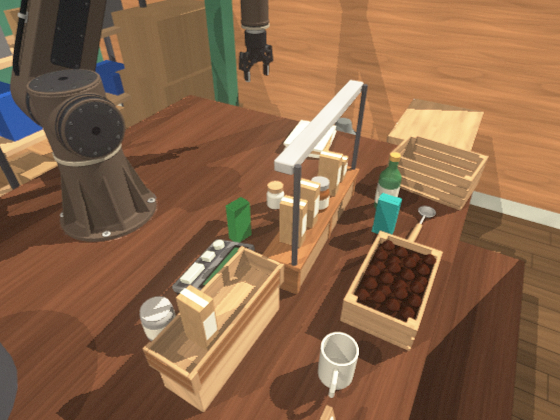

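View pics/top0.png

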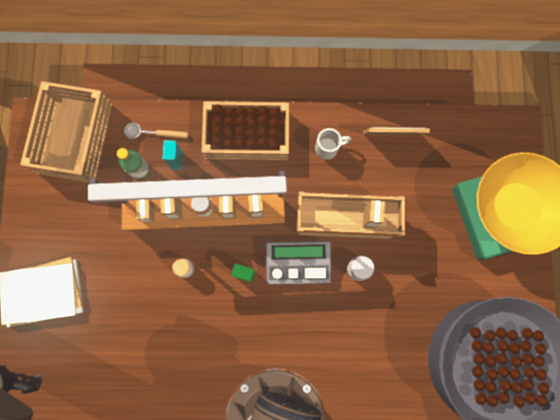

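Scene view: the crate is to the right (scene px ~220,320) with a carton at its near end. The stand is to the left, with the jar in the middle place (top px 201,205). The till keys are at top px (277,273), (294,273) and (315,273). I'll zoom in on the row.

```bash
python3 - <<'E'
import cv2,numpy as np
a=cv2.imread("pics/scene0.png")[135:295,260:370]; b=cv2.imread("pics/top0.png")[165:295,80:410]
a=cv2.resize(a,(412,600),interpolation=cv2.INTER_CUBIC)
b=cv2.resize(b,None,fx=2.4,fy=2.4,interpolation=cv2.INTER_CUBIC)
cv2.imwrite("pics/a.png",a);cv2.imwrite("pics/b.png",b)
E
```

```text
(no output)
```

View pics/a.png

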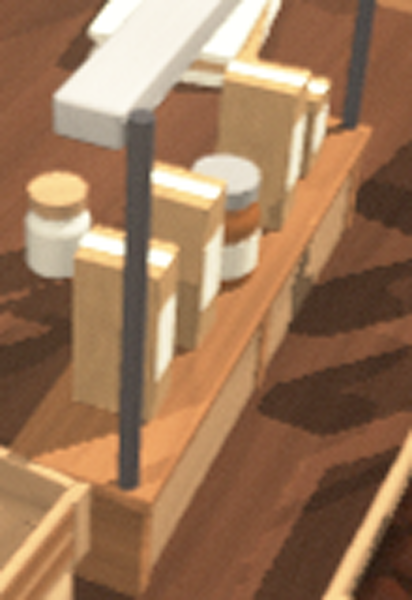

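View pics/b.png

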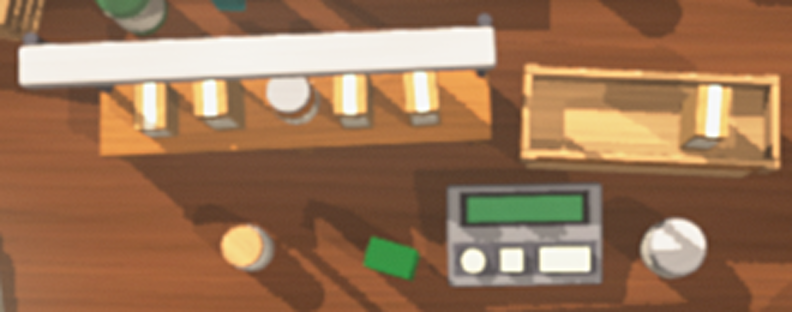

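The row, from +y to -y, is: half carton, tall, jar, tall, tall. So I take the two at the -y end and leave the second from the left as the spare. Next I'll measure them.

```bash
cat > h.py <<'E'
import cv2,numpy as np
from bench import bot
np.set_printoptions(precision=4,suppress=True)
def cast(name,px,z,s=None):
    c=bot.get_calibration(name); px=np.atleast_2d(px).astype(float)
    d=np.c_[(px[:,0]-c["cx"])/c["fx"],-(px[:,1]-c["cy"])/c["fy"],-np.ones(len(px))]
    if name=="wrist":
        T=np.eye(4);T[:3,:3]=s["orientation"];T[:3,3]=s["ee_pos"];T=T@np.array(c["hand_eye"])
    else: T=np.linalg.inv(np.array(c["world_to_cam"]))
    d=d@T[:3,:3].T;o=T[:3,3]
    return o+d*((z-o[2])/d[:,2])[:,None]
def rects(img,box,lo=185,minA=15):
    x0,y0,x1,y1=box; r=img[y0:y1,x0:x1]; r=cv2.resize(r,None,fx=4,fy=4,interpolation=cv2.INTER_CUBIC)
    m=(r.min(2)>lo).astype(np.uint8); out=[]
    for k in cv2.findContours(m,cv2.RETR_EXTERNAL,cv2.CHAIN_APPROX_NONE)[0]:
        if cv2.contourArea(k)>minA*16:
            (cx,cy),wh,a=cv2.minAreaRect(k); b=cv2.boundingRect(k)
            f=lambda u,v:((u+.5)/4-.5+x0,(v+.5)/4-.5+y0)
            out.append((f(cx,cy),wh,a,f(b[0],b[1]),f(b[0]+b[2],b[1]+b[3])))
    return out
E
python3 - <<'E'
from h import *
im=cv2.imread("pics/top0.png")
C=lambda u,v:(80+u/2.4,165+v/2.4)
print("cam",np.linalg.inv(np.array(bot.get_calibration("top")["world_to_cam"]))[:3,3])
print("light top corners F-left,F-right",cast("top",[C(21,86),C(494,66)],.37))
print("board front l,r",cast("top",[C(101,156),C(490,141)],.1))
print("crate rim nl,nr,fl,fr",cast("top",[C(523,158),C(779,167),C(525,66),C(779,74)],.147))
print("keys")
for c,wh,a,p,q in rects(im,(265,262,335,286),150): print(np.array(c),np.array(wh)/4,a,cast("top",c,.055)[0])
print("tapes")
for c,wh,a,p,q in rects(im,(125,196,400,230),190): print(np.array(c),np.array(wh)/4,a,np.array(p),np.array(q),cast("top",c,.22)[0],"near",cast("top",[(c[0],q[1])],.22)[0])
E
```

```text
cam [0.3535 0.0062 1.5556]
light top corners F-left,F-right [[ 0.5704  0.445   0.37  ]
 [ 0.5962 -0.0193  0.37  ]]
board front l,r [[ 0.5359  0.4439  0.1   ]
 [ 0.5593 -0.0211  0.1   ]]
crate rim nl,nr,fl,fr [[ 0.5331 -0.0587  0.147 ]
 [ 0.5258 -0.3576  0.147 ]
 [ 0.6423 -0.0607  0.147 ]
 [ 0.6364 -0.3609  0.147 ]]
keys
[289.25  281.125] [3.   8.25] 90.0 [ 0.3962 -0.0382  0.055 ]
[305.75 280.75] [2.75 7.75] 90.0 [ 0.3978 -0.0865  0.055 ]
[273.1284 281.4797] [12.1244  3.9045] 9.462322235107422 [0.3948 0.009  0.055 ]
[292.75 273.  ] [9.75 9.75] 90.0 [ 0.42   -0.0483  0.055 ]
[276.625 273.25 ] [10.25 10.  ] 90.0 [ 0.4188 -0.001   0.055 ]
[314.875 272.5  ] [10.75 21.  ] 90.0 [ 0.4221 -0.1133  0.055 ]
[321.    263.125] [ 3.   16.25] 90.0 [ 0.4497 -0.1314  0.055 ]
[295.875 263.375] [ 3.5 16. ] 90.0 [ 0.4482 -0.0574  0.055 ]
[272.    269.375] [15.5   9.75] 90.0 [0.43   0.0127 0.055 ]
tapes
[376.9093 210.8774] [ 5.7622 21.191 ] 3.9451863765716553 [373.625 200.375] [380.625 221.625] [ 0.5798 -0.2664  0.22  ] near [ 0.5508 -0.2658  0.22  ]
[142.    208.375] [ 5.25 18.5 ] 0.0 [139.375 199.125] [144.875 217.875] [0.5792 0.3587 0.22  ] near [0.5537 0.3574 0.22  ]
[166.9675 205.2856] [14.7688  5.7554] 87.39744567871094 [163.875 197.875] [170.125 212.875] [0.5883 0.2931 0.22  ] near [0.5679 0.2922 0.22  ]
[199.375 203.75 ] [12.75 16.5 ] 90.0 [191.125 197.375] [207.875 210.375] [0.5935 0.2074 0.22  ] near [0.5756 0.2068 0.22  ]
[255.181  203.1724] [15.5503  5.7094] 85.2363510131836 [251.875 195.625] [258.625 211.125] [0.5968 0.059  0.22  ] near [0.5753 0.0586 0.22  ]
[225.25 203.75] [ 5.75 16.25] 0.0 [222.375 195.625] [228.375 212.125] [0.5943 0.1387 0.22  ] near [0.5717 0.138  0.22  ]
[149.25 196.75] [ 2.25 49.25] 90.0 [124.625 195.625] [174.125 198.125] [0.6108 0.3412 0.22  ] near [0.6071 0.341  0.22  ]
```

```bash
cat >> h.py <<'E'
from scipy.spatial.transform import Rotation as Ro
def goal(p,yaw,lean,depth=.155):
    "grasp point p (depth ahead of TCP) -> TCP pose; lean>0 tilts fingers away from robot"
    R=(Ro.from_euler("z",yaw,degrees=True)*Ro.from_euler("y",-lean,degrees=True)).as_matrix()@np.diag([-1.,1,-1])
    return np.array(p)-depth*R[:,2],R
def rel(p,yaw,lean,depth=.155,base=None):
    s=bot.get_state(); P,R=(np.array(s["ee_pos"]),np.array(s["orientation"])) if base is None else base
    t,G=goal(p,yaw,lean,depth)
    print("t",R.T@(t-P)/.3,"w",Ro.from_matrix(R.T@G).as_rotvec()/np.pi)
def now(depth=.155):
    s=bot.get_state();R=np.array(s["orientation"]);P=np.array(s["ee_pos"])
    print("t",s["time"],"tcp",P,"grasp",P+depth*R[:,2],"z",R[:,2],"y",R[:,1],"w",s["gripper_width"],"gf",s["grasp_force"],"F",np.array(s["ft_force"]))
E
python3 -c "
from h import *
a=goal((.45,.35,.28),-5,15); b=goal((.553,.059+.003,.263),2.9,30)
rel((.45,.35,.28),-5,15); rel((.553,.062,.263),2.9,30,base=a)"
```

```text
t [-1.0318 -0.6855 -0.0847] w [-0.0072 -0.0832 -0.0517]
t [-0.2652 -0.9619  0.1832] w [-0.0168 -0.0832 -0.0407]
```

```bash
python3 -m jog '[{"tx":-0.2,"ty":-0.12,"tz":-0.02,"wy":-0.02,"wz":-0.01,"hand":0.36},{"tx":-0.4,"ty":-0.25,"tz":-0.04,"wy":-0.04,"wz":-0.02,"hand":0.36},{"tx":-0.57,"ty":-0.38,"tz":-0.06,"wy":-0.06,"wz":-0.03,"hand":0.36},{"tx":-0.75,"ty":-0.5,"tz":-0.07,"wy":-0.08,"wz":-0.05,"hand":0.36},{"tx":-0.8,"ty":-0.54,"tz":-0.08,"wy":-0.083,"wz":-0.05,"hand":0.36}]' 40; python3 -c "
from h import *
now(); rel((.553,.062,.263),2.9,30)"
```

```text
t 0.1 tcp [0.1612 0.6295 0.4041] grasp [0.1612 0.6293 0.2491] z [-0.0003 -0.0011 -1.    ] y [ 0.2482  0.9687 -0.0011] w 0.0850885610203633 gf 0.0 F [-0.615  -0.1125  0.2052]
t [-1.4878 -1.5851  0.0246] w [-0.0255 -0.1655 -0.0936]schema error: expected keys hand, tx, ty, tz, wx, wy, wz
```

```bash
python3 -m jog '[{"tx":-0.2,"ty":-0.12,"tz":-0.02,"wx":0,"wy":-0.02,"wz":-0.01,"hand":0.36},{"tx":-0.4,"ty":-0.25,"tz":-0.04,"wx":0,"wy":-0.04,"wz":-0.02,"hand":0.36},{"tx":-0.57,"ty":-0.38,"tz":-0.06,"wx":0,"wy":-0.06,"wz":-0.03,"hand":0.36},{"tx":-0.75,"ty":-0.5,"tz":-0.07,"wx":0,"wy":-0.08,"wz":-0.05,"hand":0.36},{"tx":-0.8,"ty":-0.54,"tz":-0.08,"wx":0,"wy":-0.083,"wz":-0.05,"hand":0.36}]' 40; python3 -c "
from h import *
now(); rel((.553,.062,.263),2.9,30)"
```

```text
time: 0.72
ee_pos: [0.3545, 0.4111, 0.4286]
orientation: [[-0.962, 0.095, 0.255], [0.086, 0.995, -0.045], [-0.258, -0.022, -0.966]]
ft_force: [-0.3, 0.5, 0.7]
gripper_width: 0.0547
grasp_force: 0.0
t 0.725 tcp [0.3545 0.4111 0.4286] grasp [0.394  0.4041 0.2789] z [ 0.2546 -0.0452 -0.966 ] y [ 0.0948  0.9953 -0.0216] w 0.05470714477267411 gf 0.0 F [-0.279   0.4512  0.6977]
t [-0.4627 -1.1306  0.257 ] w [-0.0241 -0.084  -0.0403]
```

```bash
python3 -m jog '[{"tx":-0.08,"ty":-0.18,"tz":0.04,"wx":-0.005,"wy":-0.017,"wz":-0.008,"hand":0.36},{"tx":-0.16,"ty":-0.36,"tz":0.08,"wx":-0.01,"wy":-0.034,"wz":-0.016,"hand":0.36},{"tx":-0.24,"ty":-0.54,"tz":0.12,"wx":-0.015,"wy":-0.05,"wz":-0.024,"hand":0.36},{"tx":-0.32,"ty":-0.72,"tz":0.17,"wx":-0.02,"wy":-0.067,"wz":-0.032,"hand":0.36},{"tx":-0.4,"ty":-0.9,"tz":0.21,"wx":-0.024,"wy":-0.084,"wz":-0.04,"hand":0.36}]' >/dev/null; python3 -c "
from h import *
now(); rel((.553,.062,.263),2.9,30)"
```

```text
t 1.35 tcp [0.4595 0.1295 0.404 ] grasp [0.537  0.1335 0.2698] z [ 0.5004  0.0257 -0.8654] y [-0.0502  0.9987  0.0006] w 0.05476781637253696 gf 0.0 F [ 0.7151  0.6185 -0.0172]
t [-0.0249 -0.2404  0.0403] w [ 0.0001  0.0004 -0.0002]
```

```bash
python3 -m jog '[{"tx":-0.01,"ty":-0.1,"tz":0.02,"wx":0,"wy":0,"wz":0,"hand":0.36},{"tx":-0.02,"ty":-0.2,"tz":0.03,"wx":0,"wy":0,"wz":0,"hand":0.36},{"tx":-0.025,"ty":-0.24,"tz":0.04,"wx":0,"wy":0,"wz":0,"hand":0.36},{"tx":-0.025,"ty":-0.24,"tz":0.04,"wx":0,"wy":0,"wz":0,"hand":0.36},{"tx":-0.025,"ty":-0.24,"tz":0.04,"wx":0,"wy":0,"wz":0,"hand":0.36}]' >/dev/null; python3 -c "
from h import *
now(); s=bot.get_state(); im=bot.snapshot('wrist'); cv2.imwrite('pics/w1.png',im); np.savez('w1.npz',P=s['ee_pos'],R=s['orientation'])"
```

```text
t 1.975 tcp [0.4752 0.0603 0.3973] grasp [0.5524 0.0643 0.263 ] z [ 0.4983  0.0258 -0.8666] y [-0.0492  0.9988  0.0014] w 0.05462461579940415 gf 0.0 F [0.356  0.27   0.6072]
```

View pics/w1.png

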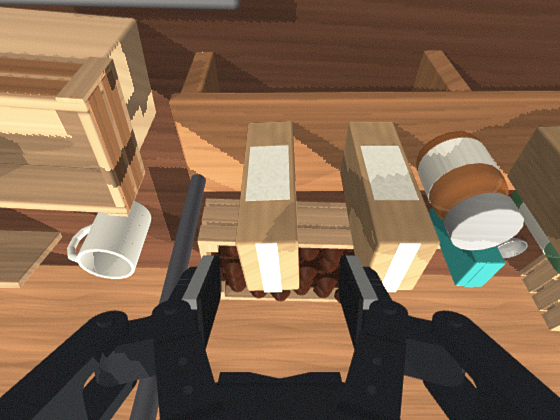

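Wrist view: carton 1's near top edge runs (244,243)–(297,242), and its base from (250,124) to (292,122). Carton 2's near top edge runs (380,246)–(434,241), with its base from (345,124) to (392,122).

```bash
python3 -c "
from h import *
d=np.load('w1.npz'); s=dict(ee_pos=d['P'],orientation=d['R'])
print(cast('wrist',[(244,243),(297,242),(380,246),(434,241)],.22,s)); print(cast('wrist',[(250,124),(292,122),(345,124),(392,122)],.1,s))
rel((.597,.0595,.185),2.9,30)"
```

```text
[[0.5792 0.0457 0.22  ]
 [0.5768 0.0756 0.22  ]
 [0.5784 0.1235 0.22  ]
 [0.5722 0.1525 0.22  ]]
[[0.5821 0.0422 0.1   ]
 [0.5785 0.0761 0.1   ]
 [0.5783 0.1192 0.1   ]
 [0.5746 0.1567 0.1   ]]
t [ 0.0025 -0.0241  0.299 ] w [ 0.0002 -0.0003 -0.0005]
```

```bash
python3 -m jog '[{"tx":0,"ty":-0.022,"tz":0.03,"wx":0,"wy":0,"wz":0,"hand":0.36},{"tx":0,"ty":-0.022,"tz":0.1,"wx":0,"wy":0,"wz":0,"hand":0.36},{"tx":0,"ty":-0.022,"tz":0.18,"wx":0,"wy":0,"wz":0,"hand":0.36},{"tx":0.002,"ty":-0.022,"tz":0.25,"wx":0,"wy":0,"wz":0,"hand":0.36},{"tx":0.002,"ty":-0.022,"tz":0.299,"wx":0,"wy":0,"wz":0,"hand":0.36}]' >/dev/null; python3 -m jog '[{"tx":0,"ty":0,"tz":0,"wx":0,"wy":0,"wz":0,"hand":0.36},{"tx":0,"ty":0,"tz":0,"wx":0,"wy":0,"wz":0,"hand":0.7},{"tx":0,"ty":0,"tz":0,"wx":0,"wy":0,"wz":0,"hand":0.8},{"tx":0,"ty":0,"tz":0,"wx":0,"wy":0,"wz":0,"hand":0.8},{"tx":0,"ty":0,"tz":0,"wx":0,"wy":0,"wz":0,"hand":0.8}]' 40 >/dev/null; python3 -c "
from h import *
now(); rel((.590,.0605,.21),2.9,30); rel((.49,.0605,.275),2.9,30); rel((.49,-.19,.275),-1.4,30)"
```

```text
t 3.275 tcp [0.5223 0.0558 0.3244] grasp [0.5989 0.0598 0.1897] z [ 0.4939  0.0255 -0.8691] y [-0.049   0.9988  0.0014] w 0.03616713779975873 gf 40.500345982654835 F [-1.4751  0.9142  8.7609]
t [-0.0047  0.0043 -0.0733] w [ 0.0001 -0.002  -0.0007]
t [ 0.1775  0.0209 -0.4263] w [ 0.0001 -0.002  -0.0007]
t [ 0.2119 -0.7937 -0.4472] w [ 0.012 -0.002  0.02 ]
```

```bash
python3 -m jog '[{"tx":-0.033,"ty":0,"tz":-0.058,"wx":0,"wy":0,"wz":0,"hand":0.8},{"tx":0.0,"ty":0,"tz":-0.12,"wx":0,"wy":0,"wz":0,"hand":0.8},{"tx":0.07,"ty":0,"tz":-0.2,"wx":0,"wy":0,"wz":0,"hand":0.8},{"tx":0.14,"ty":0,"tz":-0.3,"wx":0,"wy":0,"wz":0,"hand":0.8},{"tx":0.2,"ty":0,"tz":-0.385,"wx":0,"wy":0,"wz":0,"hand":0.8}]' >/dev/null; python3 -c "
from h import *
now(); rel((.49,-.189,.265),-1.4,30); rel((.579,-.189,.265),-1.4,30)"
```

```text
t 3.9 tcp [0.4115 0.0502 0.3948] grasp [0.4878 0.0542 0.2599] z [ 0.4918  0.0253 -0.8704] y [-0.0488  0.9988  0.0014] w 0.036176347647081254 gf 39.90966374909476 F [ 0.3275  0.5578 -1.7574]
t [ 0.0229 -0.7903 -0.0313] w [ 0.012  -0.0028  0.02  ]
t [-0.235  -0.8048  0.1146] w [ 0.012  -0.0028  0.02  ]
```

```bash
python3 -m jog '[{"tx":0.0,"ty":-0.12,"tz":0,"wx":0.002,"wy":0,"wz":0.004,"hand":0.8},{"tx":0.01,"ty":-0.28,"tz":-0.01,"wx":0.005,"wy":0,"wz":0.008,"hand":0.8},{"tx":0.015,"ty":-0.46,"tz":-0.02,"wx":0.008,"wy":0,"wz":0.012,"hand":0.8},{"tx":0.02,"ty":-0.64,"tz":-0.03,"wx":0.01,"wy":0,"wz":0.016,"hand":0.8},{"tx":0.02,"ty":-0.79,"tz":-0.03,"wx":0.012,"wy":0,"wz":0.02,"hand":0.8}]' >/dev/null; python3 -c "
from h import *
now(); rel((.578,-.1885,.27),-1.4,30)"
```

```text
t 4.525 tcp [ 0.4145 -0.1888  0.3995] grasp [ 0.491  -0.1908  0.2647] z [ 0.4939 -0.0129 -0.8694] y [ 0.0252  0.9997 -0.0005] w 0.03599707982738935 gf 40.073613959684735 F [ 1.3085  0.5774 -1.2597]
t [-0.257   0.0145  0.1278] w [-0.0003 -0.0022 -0.0001]
```

```bash
python3 -m jog '[{"tx":-0.06,"ty":0.004,"tz":0.02,"wx":0,"wy":0,"wz":0,"hand":0.8},{"tx":-0.13,"ty":0.008,"tz":0.06,"wx":0,"wy":0,"wz":0,"hand":0.8},{"tx":-0.2,"ty":0.012,"tz":0.1,"wx":0,"wy":0,"wz":0,"hand":0.8},{"tx":-0.258,"ty":0.012,"tz":0.128,"wx":0,"wy":0,"wz":0,"hand":0.8},{"tx":-0.258,"ty":0.012,"tz":0.128,"wx":0,"wy":0,"wz":0,"hand":0.8}]' >/dev/null; python3 -c "
from h import *
now(); rel((.578,-.1885,.196),-1.4,30)
cv2.imwrite('pics/w2.png',bot.snapshot('wrist'))"
```

```text
t 5.15 tcp [ 0.502  -0.1852  0.4038] grasp [ 0.5784 -0.1871  0.269 ] z [ 0.493  -0.0119 -0.8699] y [ 0.0233  0.9997 -0.0005] w 0.03594980326146834 gf 40.205639937194064 F [-0.4997  0.1494 -2.2044]
t [ 0.1252 -0.0047  0.2109] w [ 0.     -0.0025  0.0004]
```

View pics/w2.png

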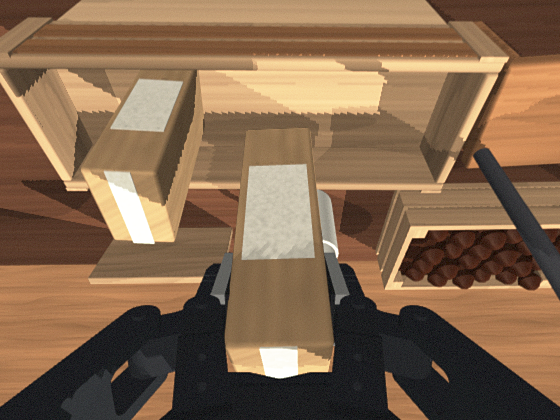

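Wrist view: the carton is gripped upright over the crate, with carton_a to its left (-y) and free floor to the right. Lowering now.

```bash
python3 -m jog '[{"tx":0.035,"ty":-0.003,"tz":0.06,"wx":0,"wy":-0.001,"wz":0,"hand":0.8},{"tx":0.075,"ty":-0.004,"tz":0.125,"wx":0,"wy":-0.002,"wz":0,"hand":0.8},{"tx":0.11,"ty":-0.004,"tz":0.185,"wx":0,"wy":-0.002,"wz":0,"hand":0.8},{"tx":0.125,"ty":-0.004,"tz":0.21,"wx":0,"wy":-0.002,"wz":0,"hand":0.8},{"tx":0.125,"ty":-0.004,"tz":0.21,"wx":0,"wy":-0.002,"wz":0,"hand":0.8}]' >/dev/null; python3 -c "
from h import *
now()"
python3 -m jog '[{"tx":0.002,"ty":0,"tz":0.003,"wx":0,"wy":0,"wz":0,"hand":0.8},{"tx":0.004,"ty":0,"tz":0.007,"wx":0,"wy":0,"wz":0,"hand":0.8},{"tx":0.006,"ty":0,"tz":0.011,"wx":0,"wy":0,"wz":0,"hand":0.8},{"tx":0.008,"ty":0,"tz":0.015,"wx":0,"wy":0,"wz":0,"hand":0.8},{"tx":0.008,"ty":0,"tz":0.015,"wx":0,"wy":0,"wz":0,"hand":0.8}]' >/dev/null; python3 -c "
from h import *
now()"
```

```text
t 5.825 tcp [ 0.4992 -0.1862  0.3305] grasp [ 0.5761 -0.1881  0.1959] z [ 0.4963 -0.0119 -0.8681] y [0.0248 0.9997 0.0004] w 0.036101636256205175 gf 40.18150694100768 F [-0.6689  0.729  -0.7492]
t 6.45 tcp [ 0.5017 -0.186   0.3279] grasp [ 0.5783 -0.188   0.1932] z [ 0.4945 -0.0132 -0.8691] y [ 0.0251  0.9997 -0.0008] w 0.03613437297489966 gf 40.186123206076445 F [-0.0952  0.0064 -1.9126]
```

```bash

python3 -m jog '[{"tx":0.002,"ty":0,"tz":0.003,"wx":0,"wy":0,"wz":0,"hand":0.8},{"tx":0.003,"ty":0,"tz":0.006,"wx":0,"wy":0,"wz":0,"hand":0.8},{"tx":0.005,"ty":0,"tz":0.009,"wx":0,"wy":0,"wz":0,"hand":0.8},{"tx":0.006,"ty":0,"tz":0.012,"wx":0,"wy":0,"wz":0,"hand":0.8},{"tx":0.006,"ty":0,"tz":0.012,"wx":0,"wy":0,"wz":0,"hand":0.8}]' >/dev/null; python3 -c "
from h import *
now()"
```

```text
t 7.075 tcp [ 0.5029 -0.1858  0.3254] grasp [ 0.5792 -0.1879  0.1905] z [ 0.4921 -0.0137 -0.8704] y [ 0.026   0.9997 -0.0011] w 0.03652911552873195 gf 40.20238280296326 F [ 0.2423 -0.2661 -1.7962]
```

```bash

python3 -m jog '[{"tx":0.002,"ty":0,"tz":0.003,"wx":0,"wy":0,"wz":0,"hand":0.8},{"tx":0.003,"ty":0,"tz":0.006,"wx":0,"wy":0,"wz":0,"hand":0.8},{"tx":0.004,"ty":0,"tz":0.008,"wx":0,"wy":0,"wz":0,"hand":0.8},{"tx":0.004,"ty":0,"tz":0.008,"wx":0,"wy":0,"wz":0,"hand":0.8},{"tx":0.004,"ty":0,"tz":0.008,"wx":0,"wy":0,"wz":0,"hand":0.8}]' >/dev/null; python3 -c "
from h import *
now()"
```

```text
t 7.7 tcp [ 0.5041 -0.1858  0.3247] grasp [ 0.5803 -0.1881  0.1898] z [ 0.4922 -0.0148 -0.8704] y [ 0.0267  0.9996 -0.002 ] w 0.03588733030449172 gf 38.769434094429016 F [-6.1219  0.7988 14.4747]
```

```bash

python3 -m jog '[{"tx":-0.004,"ty":0,"tz":-0.007,"wx":0,"wy":0,"wz":0,"hand":0.7},{"tx":-0.004,"ty":0,"tz":-0.007,"wx":0,"wy":0,"wz":0,"hand":0.36},{"tx":-0.004,"ty":0,"tz":-0.007,"wx":0,"wy":0,"wz":0,"hand":0.36},{"tx":-0.004,"ty":0,"tz":-0.05,"wx":0,"wy":0,"wz":0,"hand":0.36},{"tx":-0.004,"ty":0,"tz":-0.15,"wx":0,"wy":0,"wz":0,"hand":0.36}]' >/dev/null; 
python3 -m jog '[{"tx":0,"ty":0,"tz":-0.1,"wx":0,"wy":0,"wz":0,"hand":0.36},{"tx":0.02,"ty":0,"tz":-0.25,"wx":0,"wy":0,"wz":0,"hand":0.36},{"tx":0.07,"ty":0.02,"tz":-0.3,"wx":0,"wy":0,"wz":0,"hand":0.36},{"tx":0.07,"ty":0.02,"tz":-0.3,"wx":0,"wy":0,"wz":0,"hand":0.36},{"tx":0.07,"ty":0.02,"tz":-0.3,"wx":0,"wy":0,"wz":0,"hand":0.36}]' >/dev/null; python3 -c "
from h import *
now(); rel((.55,.14,.263),3.4,30)
s=bot.get_state()
cv2.imwrite('pics/w3.png',bot.snapshot('wrist'))
np.savez('w3.npz',P=s['ee_pos'],R=s['orientation'])
"
```

```text
t 8.95 tcp [ 0.4209 -0.1775  0.4315] grasp [ 0.497  -0.1797  0.2965] z [ 0.4907 -0.0143 -0.8712] y [ 0.0267  0.9996 -0.0013] w 0.05487722730333472 gf 0.0 F [-0.4393  0.0033  0.0892]
t [-0.0706  1.0473  0.1693] w [-0.0139 -0.0033 -0.0236]
```

View pics/w3.png

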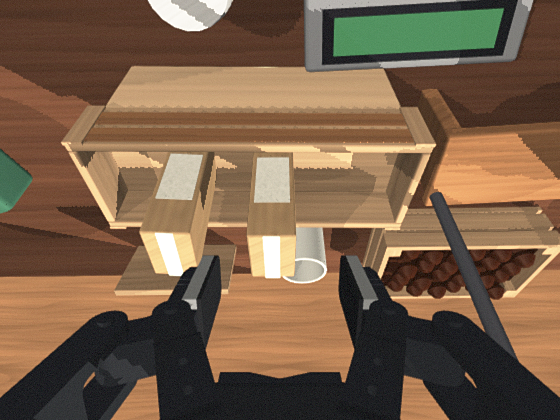

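Carton 1 stands upright in the crate, with its top edge at px 250–295, 235. Next is carton 2.

```bash

python3 -m jog '[{"tx":0,"ty":0.18,"tz":0.02,"wx":-0.003,"wy":0,"wz":-0.005,"hand":0.36},{"tx":0,"ty":0.38,"tz":0.04,"wx":-0.006,"wy":-0.001,"wz":-0.01,"hand":0.36},{"tx":-0.01,"ty":0.58,"tz":0.06,"wx":-0.009,"wy":-0.002,"wz":-0.015,"hand":0.36},{"tx":-0.03,"ty":0.78,"tz":0.1,"wx":-0.012,"wy":-0.003,"wz":-0.02,"hand":0.36},{"tx":-0.05,"ty":0.97,"tz":0.14,"wx":-0.014,"wy":-0.003,"wz":-0.024,"hand":0.36}]' >/dev/null; python3 -c "
from h import *
now(); rel((.55,.1365,.263),3.4,30)
d=np.load('w3.npz'); s=dict(ee_pos=d['P'],orientation=d['R'])
print(cast('wrist',[(250,235),(295,235),(142,232),(192,235)],.22,s)); 
"
```

```text
t 9.625 tcp [0.4558 0.0792 0.4057] grasp [0.5326 0.0834 0.2711] z [ 0.4953  0.0271 -0.8683] y [-0.0562  0.9984 -0.0009] w 0.054628001740342456 gf 0.0 F [ 0.7919 -1.991  -0.0434]
t [-0.0432  0.1723  0.0571] w [-0.0007 -0.0015 -0.0007]
[[ 0.5578 -0.2022  0.22  ]
 [ 0.5586 -0.1702  0.22  ]
 [ 0.5525 -0.278   0.22  ]
 [ 0.5568 -0.2435  0.22  ]]
```

```bash

python3 -m jog '[{"tx":-0.01,"ty":0.04,"tz":0.02,"wx":0,"wy":0,"wz":0,"hand":0.36},{"tx":-0.01,"ty":0.08,"tz":0.02,"wx":0,"wy":0,"wz":0,"hand":0.36},{"tx":-0.01,"ty":0.08,"tz":0.02,"wx":0,"wy":0,"wz":0,"hand":0.36},{"tx":-0.01,"ty":0.08,"tz":0.02,"wx":0,"wy":0,"wz":0,"hand":0.36},{"tx":-0.01,"ty":0.08,"tz":0.02,"wx":0,"wy":0,"wz":0,"hand":0.36}]' >/dev/null; python3 -c "
from h import *
now(); rel((.55,.1365,.263),3.4,30); rel((.597,.139,.187),3.4,30)
s=bot.get_state()
im=bot.snapshot('wrist');cv2.imwrite('pics/w4.png',im)
np.savez('w4.npz',P=s['ee_pos'],R=s['orientation'])
"
```

```text
t 10.25 tcp [0.4595 0.1008 0.4025] grasp [0.5363 0.1048 0.2679] z [ 0.4952  0.0257 -0.8684] y [-0.0541  0.9985 -0.0013] w 0.05454962709646273 gf 0.0 F [ 0.5211  0.0847 -0.3206]
t [-0.0341  0.1011  0.0395] w [-0.0012 -0.0015 -0.0012]
t [-0.0447  0.1013  0.3372] w [-0.0012 -0.0015 -0.0012]
```

View pics/w4.png

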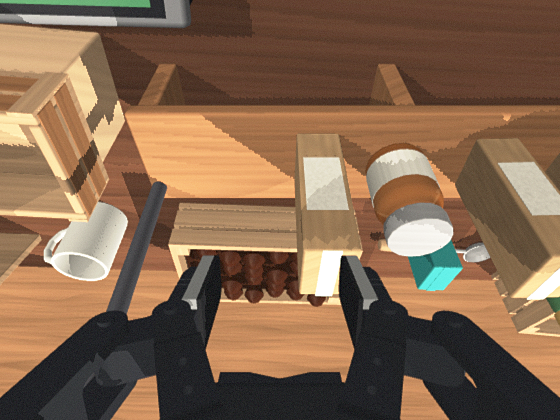

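Wrist view: carton 2's near top edge runs (302,251)–(361,248), with its base from (297,136) to (340,134). The jar cap spans px 384–454 at row 225.

```bash
python3 -c "
from h import *
d=np.load('w4.npz'); s=dict(ee_pos=d['P'],orientation=d['R'])
print(cast('wrist',[(302,251),(361,248)],.22,s),cast('wrist',[(297,136),(340,134)],.1,s),cast('wrist',[(384,225),(454,220)],.185,s))
"
```

```text
[[0.5761 0.1208 0.22  ]
 [0.571  0.1558 0.22  ]] [[0.5788 0.122  0.1   ]
 [0.5747 0.1583 0.1   ]] [[0.5909 0.1829 0.185 ]
 [0.5825 0.2306 0.185 ]]
```

```bash
python3 -c "
from h import *
rel((.551,.135,.263),4,30); rel((.596,.138,.188),4,30)"
```

```text
t [-0.0367  0.0933  0.0413] w [-0.0029 -0.0015 -0.0042]
t [-0.0432  0.0955  0.3329] w [-0.0029 -0.0015 -0.0042]
```

```bash

python3 -m jog '[{"tx":-0.037,"ty":0.093,"tz":0.04,"wx":-0.002,"wy":-0.001,"wz":-0.003,"hand":0.41},{"tx":-0.037,"ty":0.093,"tz":0.04,"wx":-0.002,"wy":-0.001,"wz":-0.003,"hand":0.41},{"tx":-0.037,"ty":0.093,"tz":0.04,"wx":-0.002,"wy":-0.001,"wz":-0.003,"hand":0.41},{"tx":-0.037,"ty":0.093,"tz":0.04,"wx":-0.002,"wy":-0.001,"wz":-0.003,"hand":0.41},{"tx":-0.037,"ty":0.093,"tz":0.04,"wx":-0.002,"wy":-0.001,"wz":-0.003,"hand":0.41}]' >/dev/null; python3 -c "
from h import *
now(); rel((.596,.138,.188),4,30)"
```

```text
t 10.925 tcp [0.4733 0.1295 0.3978] grasp [0.5504 0.1345 0.2634] z [ 0.4978  0.0322 -0.8667] y [-0.0654  0.9979 -0.0006] w 0.0503990321870573 gf 0.0 F [ 1.1887 -0.4402  0.5189]
t [-0.0059  0.0004  0.2938] w [-0.0008 -0.0004 -0.0011]
```

```bash
python3 -m jog '[{"tx":0,"ty":0,"tz":0.05,"wx":0,"wy":0,"wz":0,"hand":0.41},{"tx":-0.002,"ty":0,"tz":0.12,"wx":0,"wy":0,"wz":0,"hand":0.41},{"tx":-0.003,"ty":0,"tz":0.19,"wx":0,"wy":0,"wz":0,"hand":0.41},{"tx":-0.005,"ty":0,"tz":0.25,"wx":0,"wy":0,"wz":0,"hand":0.41},{"tx":-0.005,"ty":0,"tz":0.292,"wx":0,"wy":0,"wz":0,"hand":0.41}]' >/dev/null; python3 -m jog '[{"tx":0,"ty":0,"tz":0,"wx":0,"wy":0,"wz":0,"hand":0.41},{"tx":0,"ty":0,"tz":0,"wx":0,"wy":0,"wz":0,"hand":0.6},{"tx":0,"ty":0,"tz":0,"wx":0,"wy":0,"wz":0,"hand":0.8},{"tx":0,"ty":0,"tz":0,"wx":0,"wy":0,"wz":0,"hand":0.8},{"tx":0,"ty":0,"tz":0,"wx":0,"wy":0,"wz":0,"hand":0.8}]' 40 >/dev/null; python3 -c "
from h import *
now()"
```

```text
t 12.175 tcp [0.5183 0.1329 0.3227] grasp [0.5955 0.138  0.1884] z [ 0.498   0.0325 -0.8666] y [-0.066   0.9978 -0.0005] w 0.0353066640634792 gf 41.08979880809784 F [ 0.0248 -0.9721 -2.3832]
```

```bash
python3 -m jog '[{"tx":-0.033,"ty":0,"tz":-0.058,"wx":0,"wy":0,"wz":0,"hand":0.8},{"tx":0.0,"ty":0,"tz":-0.12,"wx":0,"wy":0,"wz":0,"hand":0.8},{"tx":0.07,"ty":0,"tz":-0.2,"wx":0,"wy":0,"wz":0,"hand":0.8},{"tx":0.14,"ty":0,"tz":-0.3,"wx":0,"wy":0,"wz":0,"hand":0.8},{"tx":0.2,"ty":0,"tz":-0.385,"wx":0,"wy":0,"wz":0,"hand":0.8}]' >/dev/null; python3 -c "
from h import *
now(); rel((.49,-.109,.268),-1.4,30)"
```

```text
t 12.8 tcp [0.4077 0.1255 0.393 ] grasp [0.4848 0.1306 0.2587] z [ 0.4976  0.0325 -0.8668] y [-0.066   0.9978 -0.0005] w 0.035755854702372164 gf 41.142287850379944 F [ 0.1019 -0.6258 -1.8755]
t [ 0.0154 -0.7748 -0.0438] w [ 0.0142 -0.0005  0.025 ]
```

```bash
python3 -m jog '[{"tx":0.0,"ty":-0.12,"tz":-0.01,"wx":0.002,"wy":0,"wz":0.004,"hand":0.8},{"tx":0.005,"ty":-0.28,"tz":-0.02,"wx":0.005,"wy":0,"wz":0.009,"hand":0.8},{"tx":0.01,"ty":-0.46,"tz":-0.03,"wx":0.008,"wy":0,"wz":0.015,"hand":0.8},{"tx":0.015,"ty":-0.64,"tz":-0.045,"wx":0.011,"wy":0,"wz":0.02,"hand":0.8},{"tx":0.015,"ty":-0.775,"tz":-0.045,"wx":0.014,"wy":0,"wz":0.025,"hand":0.8}]' >/dev/null; python3 -c "
from h import *
now(); rel((.580,-.109,.27),-1.4,30)"
```

```text
t 13.425 tcp [ 0.4132 -0.0697  0.401 ] grasp [ 0.49   -0.071   0.2664] z [ 0.4959 -0.0086 -0.8683] y [0.0177 0.9998 0.0002] w 0.03552502249836731 gf 41.131383776664734 F [ 0.7072  0.8575 -2.7007]
t [-0.266  -0.1195  0.1393] w [ 0.0011 -0.0015  0.0018]
```

```bash
python3 -m jog '[{"tx":0,"ty":-0.06,"tz":0,"wx":0,"wy":0,"wz":0,"hand":0.8},{"tx":-0.05,"ty":-0.06,"tz":0.03,"wx":0,"wy":0,"wz":0,"hand":0.8},{"tx":-0.11,"ty":-0.06,"tz":0.06,"wx":0,"wy":0,"wz":0,"hand":0.8},{"tx":-0.16,"ty":-0.06,"tz":0.09,"wx":0,"wy":0,"wz":0,"hand":0.8},{"tx":-0.16,"ty":-0.06,"tz":0.09,"wx":0,"wy":0,"wz":0,"hand":0.8}]' >/dev/null; python3 -c "
from h import *
now(); rel((.580,-.109,.27),-1.4,30)"
```

```text
t 14.05 tcp [ 0.4694 -0.0871  0.4008] grasp [ 0.5461 -0.0884  0.2661] z [ 0.4951 -0.0081 -0.8688] y [0.0166 0.9999 0.0001] w 0.03587452485063387 gf 41.133095026016235 F [-0.1282 -0.0282 -2.6945]
t [-0.1026 -0.0648  0.0452] w [ 0.0013 -0.0018  0.0022]
```

```bash
python3 -m jog '[{"tx":-0.02,"ty":-0.03,"tz":0.01,"wx":0,"wy":0,"wz":0,"hand":0.8},{"tx":-0.06,"ty":-0.064,"tz":0.03,"wx":0,"wy":0,"wz":0.001,"hand":0.8},{"tx":-0.103,"ty":-0.064,"tz":0.045,"wx":0.001,"wy":-0.001,"wz":0.002,"hand":0.8},{"tx":-0.103,"ty":-0.064,"tz":0.045,"wx":0.001,"wy":-0.001,"wz":0.002,"hand":0.8},{"tx":-0.103,"ty":-0.064,"tz":0.045,"wx":0.001,"wy":-0.001,"wz":0.002,"hand":0.8}]' >/dev/null; python3 -c "
from h import *
now(); rel((.578,-.109,.194),-1.4,30)
cv2.imwrite('pics/w5.png',bot.snapshot('wrist'))"
```

```text
t 14.675 tcp [ 0.501  -0.1077  0.4042] grasp [ 0.5781 -0.1095  0.2697] z [ 0.4971 -0.0118 -0.8676] y [0.0251 0.9997 0.0008] w 0.03537078581939687 gf 41.19748055934906 F [-0.7935 -0.1158 -1.976 ]
t [0.1274 0.0016 0.2189] w [ 0.0001 -0.001  -0.0003]
```

View pics/w5.png

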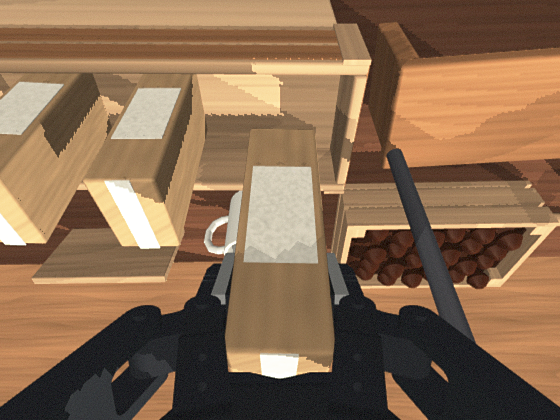

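Carton 2 is held upright over the free end of the crate, between carton 1 and the end wall. Lowering now.

```bash
python3 -m jog '[{"tx":0.035,"ty":0,"tz":0.06,"wx":0,"wy":0,"wz":0,"hand":0.8},{"tx":0.075,"ty":0,"tz":0.125,"wx":0,"wy":-0.001,"wz":0,"hand":0.8},{"tx":0.11,"ty":0,"tz":0.185,"wx":0,"wy":-0.001,"wz":0,"hand":0.8},{"tx":0.127,"ty":0,"tz":0.219,"wx":0,"wy":-0.001,"wz":0,"hand":0.8},{"tx":0.127,"ty":0,"tz":0.219,"wx":0,"wy":-0.001,"wz":0,"hand":0.8}]' >/dev/null; python3 -c "
from h import *
now()"
python3 -m jog '[{"tx":0.002,"ty":0,"tz":0.003,"wx":0,"wy":0,"wz":0,"hand":0.8},{"tx":0.003,"ty":0,"tz":0.006,"wx":0,"wy":0,"wz":0,"hand":0.8},{"tx":0.005,"ty":0,"tz":0.009,"wx":0,"wy":0,"wz":0,"hand":0.8},{"tx":0.006,"ty":0,"tz":0.012,"wx":0,"wy":0,"wz":0,"hand":0.8},{"tx":0.006,"ty":0,"tz":0.012,"wx":0,"wy":0,"wz":0,"hand":0.8}]' >/dev/null; python3 -c "
from h import *
now()"
```

```text
t 15.35 tcp [ 0.5005 -0.1074  0.3278] grasp [ 0.5778 -0.1092  0.1935] z [ 0.4989 -0.0116 -0.8666] y [0.0255 0.9997 0.0014] w 0.03558546724883704 gf 41.173800230026245 F [-0.7074 -0.0416 -1.2441]
t 15.975 tcp [ 0.5012 -0.1074  0.3245] grasp [ 0.5787 -0.1093  0.1903] z [ 0.5003 -0.012  -0.8658] y [0.0251 0.9997 0.0007] w 0.035634082357595555 gf 41.171613335609436 F [ 0.6155  0.8209 -1.9151]
```

```bash
python3 -m jog '[{"tx":0.001,"ty":0,"tz":0.003,"wx":0,"wy":0,"wz":0,"hand":0.8},{"tx":0.003,"ty":0,"tz":0.005,"wx":0,"wy":0,"wz":0,"hand":0.8},{"tx":0.004,"ty":0,"tz":0.007,"wx":0,"wy":0,"wz":0,"hand":0.8},{"tx":0.004,"ty":0,"tz":0.007,"wx":0,"wy":0,"wz":0,"hand":0.8},{"tx":0.004,"ty":0,"tz":0.007,"wx":0,"wy":0,"wz":0,"hand":0.8}]' >/dev/null; python3 -c "
from h import *
now()"
```

```text
t 16.6 tcp [ 0.5012 -0.1074  0.322 ] grasp [ 0.5787 -0.1093  0.1878] z [ 0.5002 -0.012  -0.8658] y [0.025  0.9997 0.0006] w 0.03551530551273941 gf 41.281147599220276 F [ 0.2467  0.1984 -2.2537]
```

```bash
python3 -m jog '[{"tx":0.001,"ty":0,"tz":0.002,"wx":0,"wy":0,"wz":0,"hand":0.8},{"tx":0.002,"ty":0,"tz":0.004,"wx":0,"wy":0,"wz":0,"hand":0.8},{"tx":0.003,"ty":0,"tz":0.006,"wx":0,"wy":0,"wz":0,"hand":0.8},{"tx":0.003,"ty":0,"tz":0.006,"wx":0,"wy":0,"wz":0,"hand":0.8},{"tx":0.003,"ty":0,"tz":0.006,"wx":0,"wy":0,"wz":0,"hand":0.8}]' >/dev/null; python3 -c "
from h import *
now()"
```

```text
t 17.225 tcp [ 0.5019 -0.1073  0.3214] grasp [ 0.5798 -0.1091  0.1874] z [ 0.5027 -0.0119 -0.8644] y [0.0246 0.9997 0.0005] w 0.035673602802886395 gf 40.60988187789917 F [-8.2535  5.153  23.5414]
```

```bash

python3 -m jog '[{"tx":-0.002,"ty":0,"tz":-0.004,"wx":0,"wy":0,"wz":0,"hand":0.8},{"tx":-0.002,"ty":0,"tz":-0.004,"wx":0,"wy":0,"wz":0,"hand":0.36},{"tx":-0.002,"ty":0,"tz":-0.004,"wx":0,"wy":0,"wz":0,"hand":0.36},{"tx":-0.002,"ty":0,"tz":-0.05,"wx":0,"wy":0,"wz":0,"hand":0.36},{"tx":-0.002,"ty":0,"tz":-0.15,"wx":0,"wy":0,"wz":0,"hand":0.36}]' >/dev/null; 
python3 -m jog '[{"tx":0,"ty":0,"tz":-0.1,"wx":0,"wy":0,"wz":0,"hand":0.36},{"tx":0.02,"ty":0,"tz":-0.25,"wx":0,"wy":0,"wz":0,"hand":1},{"tx":0.07,"ty":0.05,"tz":-0.3,"wx":0,"wy":0,"wz":0,"hand":1},{"tx":0.07,"ty":0.05,"tz":-0.3,"wx":0,"wy":0,"wz":0,"hand":1},{"tx":0.07,"ty":0.05,"tz":-0.3,"wx":0,"wy":0,"wz":0,"hand":1}]' >/dev/null; python3 -c "
from h import *
now()
s=bot.get_state()
a=bot.snapshot('wrist'); b=bot.snapshot('scene'); cv2.imwrite('pics/w6.png',a)
cv2.imwrite('pics/s6.png',cv2.resize(np.hstack([a[:,:],b[:,100:420]]),(800,int(420*800/880))))
np.savez('w6.npz',P=s['ee_pos'],R=s['orientation'])
"
```

```text
t 18.475 tcp [ 0.4169 -0.0905  0.4267] grasp [ 0.4945 -0.0924  0.2926] z [ 0.5007 -0.0121 -0.8656] y [0.025  0.9997 0.0005] w 0.00034450362353500094 gf 0.0 F [ 0.4305  0.5074 -0.0517]
```

View pics/s6.png

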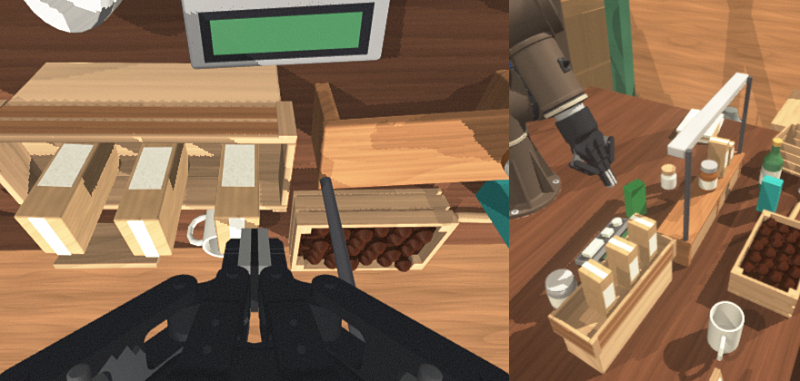

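All three cartons stand in the crate (wrist tops at left) and are released; the spare, jar and half carton are still on the stand. Now the till.

```bash
python3 - <<'E'
from h import *
C=lambda u,v:(80+u/2.4,165+v/2.4)
n=cast("top",[C(449,285),C(600,284)],.034); f=cast("top",[C(449,186),C(601,185)],.066); print(n,f)
K=[(276.625,273.25),(314.875,272.5),(292.75,273.)]
for k in K:
    z=.055
    for i in range(5):
        p=cast("top",k,z)[0]; x0=np.interp(-p[1],-n[:,1],n[:,0]); z=.034+np.tan(np.radians(15))*(p[0]+.014*.26-x0)+.014*.966
    print(p,x0)
now(.173)
rel((.421,-.001,.10),0,15,.173)
E
```

```text
[[ 0.3885  0.0268  0.034 ]
 [ 0.3915 -0.1599  0.034 ]] [[ 0.5079  0.0281  0.066 ]
 [ 0.5111 -0.1584  0.066 ]]
[ 0.4187 -0.001   0.0565] 0.38894962058877325
[ 0.422  -0.1132  0.0569] 0.3907239599249763
[ 0.4199 -0.0483  0.0566] 0.3896971180914744
t 18.575 tcp [ 0.4171 -0.0906  0.4264] grasp [ 0.5035 -0.0927  0.2766] z [ 0.5    -0.0119 -0.866 ] y [0.0251 0.9997 0.0008] w -5.670546696278223e-05 gf 0.0 F [-0.1495 -0.5337  0.1032]
t [0.39   0.2947 0.3883] w [-0.0028  0.0834 -0.0075]
```

```bash

python3 -m jog '[{"tx":0.08,"ty":0.06,"tz":0.05,"wx":0,"wy":0.017,"wz":-0.001,"hand":1},{"tx":0.16,"ty":0.12,"tz":0.12,"wx":-0.001,"wy":0.034,"wz":-0.003,"hand":1},{"tx":0.24,"ty":0.18,"tz":0.2,"wx":-0.002,"wy":0.05,"wz":-0.005,"hand":1},{"tx":0.32,"ty":0.24,"tz":0.27,"wx":-0.003,"wy":0.067,"wz":-0.007,"hand":1},{"tx":0.36,"ty":0.295,"tz":0.34,"wx":-0.003,"wy":0.083,"wz":-0.007,"hand":1}]' >/dev/null; 
python3 -m jog '[{"tx":0,"ty":0,"tz":0,"wx":0,"wy":0,"wz":0,"hand":1},{"tx":0,"ty":0,"tz":0,"wx":0,"wy":0,"wz":0,"hand":1},{"tx":0,"ty":0,"tz":0,"wx":0,"wy":0,"wz":0,"hand":1},{"tx":0,"ty":0,"tz":0,"wx":0,"wy":0,"wz":0,"hand":1},{"tx":0,"ty":0,"tz":0,"wx":0,"wy":0,"wz":0,"hand":1}]' >/dev/null; python3 -c "
from h import *
now(.173);print(bot.get_state()['q']);rel((.410,-.001,.0865),0,15,.173);rel((.4185,-.001,.0565),0,15,.173)"
```

```text
t 19.825 tcp [ 0.3764 -0.001   0.2848] grasp [ 0.4216 -0.0009  0.1178] z [ 0.2614  0.0003 -0.9652] y [0.0017 1.     0.0008] w -8.279653699076296e-05 gf 0.0 F [0.3999 0.0017 0.9309]
[-0.0967  0.2751  2.4238  0.1424  0.1812 -1.8024]
t [ 0.0631 -0.0002  0.0907] w [ 0.0001  0.0008 -0.0006]
t [ 0.0619 -0.0003  0.1947] w [ 0.0001  0.0008 -0.0006]
```

```bash

python3 -m jog '[{"tx":0.03,"ty":0,"tz":0.03,"wx":0,"wy":0,"wz":0,"hand":1},{"tx":0.062,"ty":0,"tz":0.06,"wx":0,"wy":0,"wz":0,"hand":1},{"tx":0.062,"ty":0,"tz":0.12,"wx":0,"wy":0,"wz":0,"hand":1},{"tx":0.062,"ty":0,"tz":0.14,"wx":0,"wy":0,"wz":0,"hand":1},{"tx":0.062,"ty":0,"tz":0.14,"wx":0,"wy":0,"wz":0,"hand":1}]' >/dev/null; python3 -c "
from h import *
now(.173);print(bot.get_state()['q']);rel((.4185,-.001,.0565),0,15,.173);rel((.4185,-.001,.0565),0,0,.173)"
```

```text
t 20.45 tcp [ 0.3764 -0.0029  0.2518] grasp [ 0.4188 -0.0019  0.0841] z [ 0.245   0.0061 -0.9695] y [0.     1.     0.0063] w -4.422304743472299e-06 gf 0.0 F [-0.166  -0.5401 -0.1561]
[-0.1052  0.3646  2.4461  0.3571  0.091  -2.0271]
t [0.0316 0.0059 0.0891] w [ 0.0019 -0.0046 -0.0005]
t [-0.1179  0.006   0.1066] w [ 0.002   0.0788 -0.0002]
```

Joint 5 is at its limit with this lean, so I'll press with the tool pointing down.

```bash

python3 -m jog '[{"tx":-0.03,"ty":0.002,"tz":0.0,"wx":0,"wy":0.02,"wz":0,"hand":1},{"tx":-0.06,"ty":0.004,"tz":0.01,"wx":0,"wy":0.04,"wz":0,"hand":1},{"tx":-0.09,"ty":0.006,"tz":0.02,"wx":0.001,"wy":0.06,"wz":0,"hand":1},{"tx":-0.118,"ty":0.006,"tz":0.03,"wx":0.002,"wy":0.079,"wz":0,"hand":1},{"tx":-0.118,"ty":0.006,"tz":0.03,"wx":0.002,"wy":0.079,"wz":0,"hand":1}]' >/dev/null; python3 -c "
from h import *
now(.173);print(bot.get_state()['q']);rel((.4185,-.001,.0665),0,0,.173)"
```

```text
t 21.075 tcp [ 0.4134 -0.001   0.252 ] grasp [ 0.4135 -0.0011  0.079 ] z [ 0.0004 -0.0003 -1.    ] y [ 0.0003  1.     -0.0003] w 3.454174673515813e-05 gf 0.0 F [ 0.2138 -0.2451  0.3714]
[-0.0758  0.4191  2.26   -0.0005  0.4621 -1.6458]
t [-0.0171  0.0002  0.0416] w [-0.0001  0.0001 -0.0001]
```

```bash

python3 -m jog '[{"tx":-0.017,"ty":0,"tz":0.02,"wx":0,"wy":0,"wz":0,"hand":1},{"tx":-0.017,"ty":0,"tz":0.04,"wx":0,"wy":0,"wz":0,"hand":1},{"tx":-0.017,"ty":0,"tz":0.055,"wx":0,"wy":0,"wz":0,"hand":1},{"tx":-0.017,"ty":0,"tz":0.065,"wx":0,"wy":0,"wz":0,"hand":1},{"tx":-0.017,"ty":0,"tz":0.07,"wx":0,"wy":0,"wz":0,"hand":1}]' >/dev/null; python3 -c "
from h import *
now(.173)
cv2.imwrite('pics/s7.png',cv2.resize(bot.snapshot('scene')[220:300,150:290],None,fx=5,fy=5))"
```

```text
t 21.7 tcp [ 0.4177 -0.0011  0.2305] grasp [ 0.4175 -0.001   0.0575] z [-0.0013  0.0001 -1.    ] y [0.0006 1.     0.0001] w -0.00017754031841276212 gf 0.6565314880572259 F [-0.3538 -1.2193  1.5772]
```

View pics/s7.png

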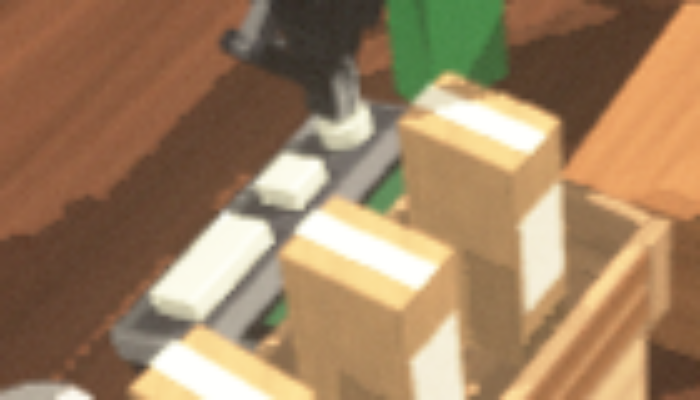

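The tip rests on the round key (crop 345,125), clear of the square key. Pressing on in small steps.

```bash

python3 -m jog '[{"tx":0,"ty":0,"tz":0.006,"wx":0,"wy":0,"wz":0,"hand":1},{"tx":0,"ty":0,"tz":0.012,"wx":0,"wy":0,"wz":0,"hand":1},{"tx":0,"ty":0,"tz":0.017,"wx":0,"wy":0,"wz":0,"hand":1},{"tx":0,"ty":0,"tz":0.017,"wx":0,"wy":0,"wz":0,"hand":1},{"tx":0,"ty":0,"tz":0.017,"wx":0,"wy":0,"wz":0,"hand":1}]' >/dev/null; python3 -c "
from h import *
now(.173)"
```

```text
t 22.375 tcp [ 0.4179 -0.0011  0.2257] grasp [ 0.4178 -0.001   0.0527] z [-0.0007  0.0001 -1.    ] y [0.0006 1.     0.0001] w -0.00043610678513469333 gf 1.7218965478241444 F [ 1.1406 -0.1832  4.1461]
```

```bash

python3 -m jog '[{"tx":0,"ty":0,"tz":0.004,"wx":0,"wy":0,"wz":0,"hand":1},{"tx":0,"ty":0,"tz":0.008,"wx":0,"wy":0,"wz":0,"hand":1},{"tx":0,"ty":0,"tz":0.01,"wx":0,"wy":0,"wz":0,"hand":1},{"tx":0,"ty":0,"tz":0.01,"wx":0,"wy":0,"wz":0,"hand":1},{"tx":0,"ty":0,"tz":0.01,"wx":0,"wy":0,"wz":0,"hand":1}]' >/dev/null; python3 -c "
from h import *
now(.173)"
```

```text
t 23.0 tcp [ 0.4181 -0.0011  0.2236] grasp [ 0.4182 -0.0011  0.0506] z [ 0.0008 -0.     -1.    ] y [ 0.0005  1.     -0.    ] w 0.00017903273088985865 gf 20.41634313762188 F [-2.8401  0.1475 41.1316]
```

Round key bottomed. Lifting and going over to the bar key.

```bash

python3 -m jog '[{"tx":0,"ty":0,"tz":-0.06,"wx":0,"wy":0,"wz":0,"hand":1},{"tx":0,"ty":0,"tz":-0.15,"wx":0,"wy":0,"wz":0,"hand":1},{"tx":-0.003,"ty":-0.15,"tz":-0.15,"wx":0,"wy":0,"wz":0,"hand":1},{"tx":-0.006,"ty":-0.3,"tz":-0.15,"wx":0,"wy":0,"wz":0,"hand":1},{"tx":-0.008,"ty":-0.373,"tz":-0.15,"wx":0,"wy":0,"wz":0,"hand":1}]' >/dev/null; 
python3 -m jog '[{"tx":0,"ty":0,"tz":0,"wx":0,"wy":0,"wz":0,"hand":1},{"tx":0,"ty":0,"tz":0,"wx":0,"wy":0,"wz":0,"hand":1},{"tx":0,"ty":0,"tz":0.03,"wx":0,"wy":0,"wz":0,"hand":1},{"tx":0,"ty":0,"tz":0.06,"wx":0,"wy":0,"wz":0,"hand":1},{"tx":0,"ty":0,"tz":0.06,"wx":0,"wy":0,"wz":0,"hand":1}]' >/dev/null; 
python3 -c "
from h import *
now(.173);rel((.4205,-.113,.0523),0,0,.173)"
```

```text
t 24.25 tcp [ 0.4198 -0.1125  0.2487] grasp [ 0.4194 -0.1123  0.0757] z [-0.0027  0.0007 -1.    ] y [-0.0001  1.      0.0007] w -5.469732150039342e-05 gf 0.0 F [-0.1041 -0.7903  0.7408]
t [-0.0024 -0.0018  0.078 ] w [ 0.0002 -0.0009  0.    ]
```

```bash

python3 -m jog '[{"tx":0,"ty":0,"tz":0.03,"wx":0,"wy":0,"wz":0,"hand":1},{"tx":0,"ty":0,"tz":0.055,"wx":0,"wy":0,"wz":0,"hand":1},{"tx":0,"ty":0,"tz":0.068,"wx":0,"wy":0,"wz":0,"hand":1},{"tx":0,"ty":0,"tz":0.078,"wx":0,"wy":0,"wz":0,"hand":1},{"tx":0,"ty":0,"tz":0.078,"wx":0,"wy":0,"wz":0,"hand":1}]' >/dev/null; 
python3 -c "
from h import *
now(.173)"
python3 -m jog '[{"tx":0,"ty":0,"tz":0.002,"wx":0,"wy":0,"wz":0,"hand":1},{"tx":0,"ty":0,"tz":0.004,"wx":0,"wy":0,"wz":0,"hand":1},{"tx":0,"ty":0,"tz":0.004,"wx":0,"wy":0,"wz":0,"hand":1},{"tx":0,"ty":0,"tz":0.004,"wx":0,"wy":0,"wz":0,"hand":1},{"tx":0,"ty":0,"tz":0.004,"wx":0,"wy":0,"wz":0,"hand":1}]' >/dev/null; 
python3 -c "
from h import *
now(.173)"
```

```text
t 24.875 tcp [ 0.4203 -0.113   0.2262] grasp [ 0.4201 -0.113   0.0532] z [-0.0007  0.     -1.    ] y [0.0006 1.     0.    ] w 4.673750993216243e-05 gf 1.5681572863832116 F [ 1.192  -0.7179  3.9439]
t 25.5 tcp [ 0.4202 -0.113   0.2251] grasp [ 0.4201 -0.113   0.0521] z [-0.0008  0.     -1.    ] y [0.0006 1.     0.    ] w -0.00011897508557294213 gf 1.8113219272345304 F [1.2959 0.3651 4.7116]
```

```bash

python3 -m jog '[{"tx":0,"ty":0,"tz":0.002,"wx":0,"wy":0,"wz":0,"hand":1},{"tx":0,"ty":0,"tz":0.004,"wx":0,"wy":0,"wz":0,"hand":1},{"tx":0,"ty":0,"tz":0.004,"wx":0,"wy":0,"wz":0,"hand":1},{"tx":0,"ty":0,"tz":0.004,"wx":0,"wy":0,"wz":0,"hand":1},{"tx":0,"ty":0,"tz":0.004,"wx":0,"wy":0,"wz":0,"hand":1}]' >/dev/null; 
python3 -c "
from h import *
now(.173)"
```

```text
t 26.125 tcp [ 0.4203 -0.113   0.2242] grasp [ 0.4203 -0.113   0.0512] z [-0.0003 -0.0001 -1.    ] y [ 0.0005  1.     -0.0001] w 9.346781223475544e-05 gf 8.145474158227444 F [ 0.2869  0.6018 16.8038]
```

Bar key bottomed. I'll lift clear, check, and hand in.

```bash

python3 -m jog '[{"tx":0,"ty":0,"tz":-0.06,"wx":0,"wy":0,"wz":0,"hand":1},{"tx":0,"ty":0,"tz":-0.2,"wx":0,"wy":0,"wz":0,"hand":1},{"tx":0,"ty":0,"tz":-0.35,"wx":0,"wy":0,"wz":0,"hand":1},{"tx":0,"ty":0,"tz":-0.5,"wx":0,"wy":0,"wz":0,"hand":1},{"tx":0,"ty":0,"tz":-0.5,"wx":0,"wy":0,"wz":0,"hand":1}]' >/dev/null; 
python3 -m jog '[{"tx":0,"ty":0,"tz":0,"wx":0,"wy":0,"wz":0,"hand":1},{"tx":0,"ty":0,"tz":0,"wx":0,"wy":0,"wz":0,"hand":1},{"tx":0,"ty":0,"tz":0,"wx":0,"wy":0,"wz":0,"hand":1},{"tx":0,"ty":0,"tz":0,"wx":0,"wy":0,"wz":0,"hand":1},{"tx":0,"ty":0,"tz":0,"wx":0,"wy":0,"wz":0,"hand":1}]' >/dev/null; 
python3 -c "
from h import *
now(.173)
print(bot.finish_job())"
```

```text
t 27.375 tcp [ 0.4203 -0.113   0.3736] grasp [ 0.42   -0.1129  0.2006] z [-0.0015  0.0003 -1.    ] y [0.0006 1.     0.0003] w 0.00016241127788755756 gf 0.0 F [-0.1295 -0.1424 -0.3719]
the job is handed in; nothing more can be done
None
```

I handed the job in at about 27 s, with no verdict returned: the crate holds three tall cartons let go upright, and I pressed the round key then the bar key fully, lifting off each; the round key's press read 41 N at the wrist.

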